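# Lower the centrifuge cover

### The job

The small centrifuge (the instrument with the round rotor in a round well) is loaded. Take its raised cover by the handle and lower it gently all the way onto its stop, without letting it drop or slam, then let go. Leave the raised cover of the similar block heater (square metal block with a grid of holes) as it stands.

Things in the scene. Friction and masses are not known exactly. Their poses are not given: they have to be found in the camera images.
- centrifuge_cover (a joint): Angle (rad) of the grey-framed clear cover, 150 x 150 x 10 mm, about 0.22 kg: 0 = closed on its stop, grows as it opens, at most 1.6; starts at 1.2 to 1.45, nearly upright. Its hinge is at the rear. Hinge friction holds it where it starts, but below about 1.1 it falls shut by itself, so hold it all the way down; letting go with the handle within 10 mm of closed is still gentle.
- centrifuge_cover_handle (a point): Centre of the cover's T-handle: steel bar 40 mm long, 16 mm thick, flat ends, parallel to the hinge, on a 10 mm stem in the cover's plane, 40 mm beyond its free edge, 190 mm from the hinge axis. Pinch it from above over the flat ends; it pivots between the fingers as the cover swings. Closed, it is 81 mm above free table. Turns with the cover; y along bar and hinge.
- centrifuge_cover_hinge (a point): Point on the hinge axis, mid-width, at the rear edge of the centrifuge: a fixed white box, 150 x 150 mm, 75 mm high, round rotor with six tubes in a round well, on the left or right, yawed up to 15 degrees. 81 mm above the table. Does not swing: y along the hinge, x level, from front to rear, z up. At angle q the handle is at x = -190 cos q, y = 0, z = 190 sin q mm.
- heater_cover_handle (a point): Centre of the same T-handle on the raised cover of the block heater, a white box of the same size and outer shape on the other side of the table; in its square well lies a square aluminium block with a 4 x 4 grid of holes. Leave it alone.

How it is judged:
By the outcome, as a careful person would: the job done as asked, in the order asked, and still so for the second after the job is handed in, with the robot touching nothing.
It also fails if it takes over 38 s, if anything falls off the work surface, if the arm or the gripper's body presses on something with over 40 N, if the wrist force passes 120 N, or if a joint passes its speed limit or range.

### The arm

A 6-joint arm with a two-finger parallel gripper is mounted at the origin on a cart in front of the work surface, level with it; the furniture and walls round the work are solid. World frame = base frame: x ahead of the robot, y to its left, z up, the work surface at z = 0. Lengths are in m, angles in degrees, forces in N, time in s.
With the tool pointing down it reaches from about 0.4 to 0.825 m from the base axis. Payload 7 kg.
Tool frame: the origin (TCP) lies midway between the tips of the shut fingers; the grasp point (between the pads) lies 19 mm behind it; z points along the fingers, y is the direction in which the jaws open and shut (so a half turn about z gives the same grasp; the last joint's range is limited). The gripper opens to 88 mm and grips with 3 to 60 N. Pads are 19 mm wide; open, the fingers measure 130 mm over their backs; the gripper's body (78 mm by 193 mm) begins 47 mm behind the grasp point.
Start: joints at [-50.758, 20.546, 0.682, 0, -70.136, -16.507], TCP at [0.261, -0.623, 0.227] pointing down, gripper open.
Joint ranges: [-176.03, 176.03], [-82.01, 121.73], [-58.28, 71.71], [-173.87, 95.51], [-174.79, -0.11], [-173.66, 173.66]. Speed limits (degrees/s): [136.94, 136.94, 172.46, 180, 180, 180].

### API

Orientations are given as [roll, pitch, yaw] about the fixed x, y, z axes, in that order (R = Rz(yaw) Ry(pitch) Rx(roll)).
In Python, from plant import get_state, capture, get_calibration, close_job, boxes_of, cut_out gives the robot as it stands.
- The arm moves only by the tool apply_moves, never from a script. Its argument "commands" is a list of rows, each an object with "grip": the closure, from 0 (fully open) to 1 (shut); "slide": the shift along the tool's x, y, z in m, a list of three; "roll": the turn about the tool's z in degrees. In form: [{"grip": grip, "slide": [x, y, z], "roll": roll}, ...]. A call has 1 to 5 rows; each row is the pose to reach, as a shift and turn from the pose commanded when the call began, along the tool's axes at that moment; what a row does not reach only later rows make up. A row lasts 1/8 s, in which the tool goes at most 62.5 mm and 10.7 degrees, less where a joint would pass 70% of its speed; a pose out of reach is approached as far as the arm can. A call with a gripper value outside its range is refused whole. The fingers move at their own pace and stop on an object; "grip_force" is the grip in N (left out, the last holds). Time passes only in rows, so rows that repeat a pose let the fingers close. It gives the time, the measured TCP pose, the force and the opening at its end, in the units of the state.
- get_state(): the state, without advancing time (a new reading comes with each control period).
- capture(name): name is "side" or "top" or "wrist"; returns (picture, depth): 400x640x3 uint8, red, green, blue; 400x640 float32, m along the optical axis (not along the pixel's ray), 0 where there is no reading.
- get_calibration(name): a dict with "mtx" (3x3 intrinsics, pixels), "R" (3x3) and "t" (3): a world point X has camera coordinates R X + t. Camera axes: x right, y down, z forward; pixel columns grow to the right and rows downward; lengths in m; the calibration is good to about 2 mm. A picture is of the moment at which its call begins: read the wrist's pose just before it. get_calibration takes no time and is no camera call; for the wrist camera it gives the pose at the moment of the call.
- close_job(): hands the job in, once; it reports no verdict.
Trained networks look in the newest picture that a camera, given by its name, has taken for a name from the list of things; names that differ only in an ending like _2 or _b are one class to them, and where a whole thing is asked for, a point or a joint stands for the part that bears it (a point fixed in the world has none). Each returns a list of dicts, best first, with "score" (0 to 1); they miss things now and then, are a little off and sometimes report something else, mostly with a low value. They report only what shows in the picture. A call takes as long as a camera call.
- boxes_of(name, camera): "position" ([x, y, z] in m, in the coordinates of the camera as it stood for that picture, good to about 4 mm: the middle of the surface that is visible of it).
- cut_out(name, camera): "mask" (400x640 bool, what is visible of it).
The state is a dict: "time_s": time; "joints": joint angles; "qd": joint speeds; "joint_torque": joint torques, N m; "tcp_pos": TCP position; "eef_rot": TCP orientation; "contact_force": force on the tool from outside, world axes, zero at the start; "moment": the same for the moment, N m; "gripper_width": finger opening in m.
Only numpy, scipy, OpenCV 4.12 (cv2) and the standard library are available. Lean on these libraries where they do the work, as an engineer would, in place of code of your own. Each camera call takes 0.05 s, during which the arm holds its last target.

## Working session

There is one attempt and no reset: what is moved stays moved. The work goes in short steps, Python scripts to look and compute and a tool call to move; the robot and the scene stay as the last step left them, time stands still between calls to the robot, and variables do not carry over. Pictures are saved under pics/ and viewed, and the job is handed in when it is done.

Besides the shell and the picture viewer there is one more tool, called after ">>>" in YAML: its name, and indented under it one key for each argument. apply_moves: Moves the arm, as the interface text tells. Its arguments: {"type":"object","properties":{"commands":{"type":"array"},"grip_force":{"type":"number"}},"required":["commands"]}

```bash
mkdir -p pics; ls
cat > h.py <<'E'
import numpy as np,cv2
from plant import *
def snap(c,n):
    cal=get_calibration(c); p,d=capture(c); cv2.imwrite(f'pics/{n}.png',p[:,:,::-1]); np.savez(f'pics/{n}.npz',p=p,d=d,**{k:np.array(cal[k]) for k in('mtx','R','t')}); return p,d,cal
def w(cal,X): return np.array(cal['R']).T@(np.array(X)-np.array(cal['t']))
def cloud(cal,d,m):
    v,u=np.where(m&(d>0)); z=d[v,u]; K=np.array(cal['mtx'])
    X=np.stack([(u-K[0,2])/K[0,0]*z,(v-K[1,2])/K[1,1]*z,z],1)
    return (X-np.array(cal['t']))@np.array(cal['R'])
E
python3 - <<'E'
from h import *
print(get_state())
for c in('side','top'):
    p,d,cal=snap(c,c+'0')
    for n in('centrifuge_cover_handle','heater_cover_handle','centrifuge_cover'):
        for b in boxes_of(n,c)[:3]: print(c,n,round(b['score'],2),w(cal,b['position']).round(3))
E
```

```text
pics
{'time_s': 0.0, 'joints': array([-5.07574583e+01,  2.05908805e+01,  6.35843832e-01, -1.74121797e-02,
       -7.01345584e+01, -1.65075364e+01]), 'qd': array([-0.06926432,  0.11379162,  0.00826393, -0.02436541,  0.04627975,
        0.05064608]), 'joint_torque': array([-8.38932792e-04, -5.82712269e+01,  2.93046820e+01,  6.99698254e+00,
        6.74390380e-03, -1.74622232e-04]), 'tcp_pos': array([ 0.26066564, -0.62214377,  0.22565317]), 'eef_rot': array([ 1.79909447e+02, -9.76573530e-03, -1.57270917e+02]), 'contact_force': array([-0.0025821 , -1.22305111, -0.01803503]), 'moment': array([-0.00299529, -0.03156267, -0.02634965]), 'gripper_width': 0.08804387991265929}
side centrifuge_cover_handle 0.61 [0.569 0.278 0.169]
side heater_cover_handle 0.93 [ 0.547 -0.287  0.168]
side heater_cover_handle 0.57 [0.566 0.28  0.167]
side centrifuge_cover 0.79 [0.572 0.283 0.171]
top centrifuge_cover_handle 0.69 [0.566 0.272 0.203]
top heater_cover_handle 0.74 [ 0.531 -0.276  0.227]
top centrifuge_cover 0.64 [0.568 0.27  0.209]
```

View pics/side0.png

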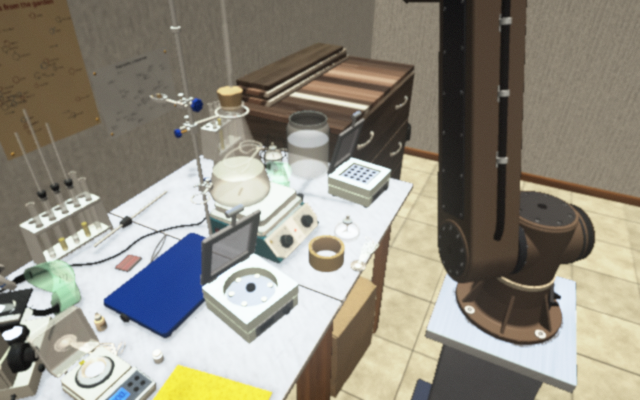

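View pics/top0.png

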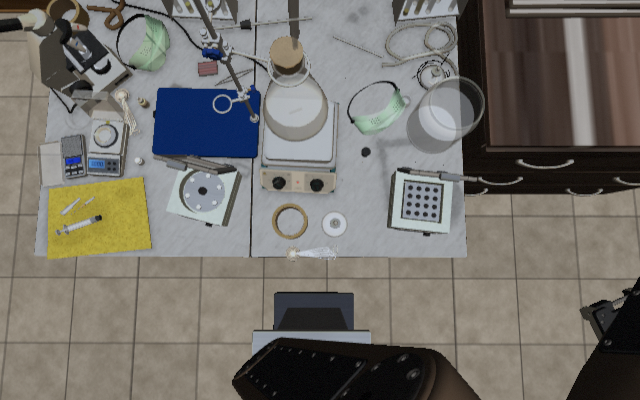

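The left instrument has the round rotor (top about (205,190), side about (250,290)), so it is the centrifuge. The heater with its hole grid is on the right at (425,200).

Run:
```python
from h import *
out={}
for c in('side','top'):
    D=np.load(f'pics/{c}0.npz'); cal={k:D[k] for k in('mtx','R','t')}; d=D['d']
    P=cloud(cal,d,np.ones(d.shape,bool))
    R=P[(abs(P[:,0]-.5)<.16)&(abs(P[:,1]-.28)<.15)]
    top=R[(abs(R[:,2]-.076)<.008)]
    r=cv2.minAreaRect((top[:,:2]*1000).astype(np.float32)); print(c,'top',len(top),r,np.median(top[:,2]))
    hi=R[(R[:,2]>.1)]
    print(len(hi)); 
    for z0 in np.arange(.09,.32,.02):
        s=R[(R[:,2]>=z0)&(R[:,2]<z0+.02)]
        if len(s): print(z0.round(2),len(s),np.median(s,0).round(3),s.min(0).round(3),s.max(0).round(3))
    for n in('centrifuge_cover_handle','centrifuge_cover'):
        capture(c) if 0 else None
        for m in cut_out(n,c)[:2]:
            mm=m['mask']; v,u=np.where(mm); Q=cloud(cal,d,mm); print(n,round(m['score'],2),mm.sum(),u.min(),u.max(),v.min(),v.max(),np.median(Q,0).round(3),Q[:,2].max().round(3))
            np.save(f'pics/m_{c}_{n}.npy',mm)
            break
p=cv2.imread('pics/side0.png')[180:350,180:320]; cv2.imwrite('pics/s_c.png',cv2.resize(p,None,fx=4,fy=3.5*4/3.5*.85,interpolation=cv2.INTER_CUBIC))
p=cv2.imread('pics/top0.png')[130:240,140:260]; cv2.imwrite('pics/t_c.png',cv2.resize(p,None,fx=5,fy=5,interpolation=cv2.INTER_CUBIC))
```

```text
side top 2072 ((533.9374389648438, 251.76129150390625), (212.08482360839844, 196.64730834960938), 75.51783752441406) 0.07318042933335567
2381
0.09 325 [0.587 0.277 0.1  ] [0.562 0.198 0.09 ] [0.613 0.343 0.11 ]
0.11 295 [0.582 0.277 0.12 ] [0.557 0.2   0.11 ] [0.607 0.344 0.13 ]
0.13 303 [0.577 0.278 0.14 ] [0.552 0.201 0.13 ] [0.599 0.345 0.15 ]
0.15 327 [0.572 0.28  0.16 ] [0.547 0.202 0.15 ] [0.594 0.346 0.17 ]
0.17 332 [0.567 0.282 0.18 ] [0.541 0.202 0.17 ] [0.589 0.348 0.19 ]
0.19 316 [0.56  0.284 0.199] [0.536 0.205 0.19 ] [0.584 0.349 0.21 ]
0.21 459 [0.556 0.287 0.222] [0.531 0.206 0.21 ] [0.58  0.35  0.229]
0.23 34 [0.548 0.282 0.241] [0.544 0.275 0.23 ] [0.553 0.284 0.25 ]
0.25 137 [0.541 0.285 0.266] [0.533 0.259 0.253] [0.555 0.301 0.27 ]
0.27 25 [0.543 0.277 0.271] [0.536 0.262 0.27 ] [0.549 0.299 0.272]
centrifuge_cover_handle 0.89 2637 200 260 205 284 [0.57  0.282 0.167] 0.271
centrifuge_cover 0.72 2646 200 259 205 284 [0.57  0.282 0.165] 0.271
top top 1415 ((556.7012939453125, 245.0794677734375), (212.88662719726562, 240.58047485351562), 74.87466430664062) 0.0749095178468941
849
0.09 110 [0.591 0.265 0.102] [0.564 0.195 0.09 ] [0.612 0.329 0.11 ]
0.11 66 [0.583 0.256 0.12 ] [0.56  0.196 0.11 ] [0.605 0.332 0.13 ]
0.13 66 [0.581 0.27  0.14 ] [0.556 0.198 0.13 ] [0.601 0.332 0.149]
0.15 82 [0.574 0.271 0.16 ] [0.55  0.199 0.15 ] [0.596 0.336 0.17 ]
0.17 75 [0.569 0.267 0.179] [0.542 0.201 0.17 ] [0.591 0.337 0.19 ]
0.19 35 [0.551 0.215 0.202] [0.539 0.201 0.19 ] [0.587 0.339 0.21 ]
0.21 289 [0.553 0.261 0.225] [0.533 0.204 0.211] [0.58 0.35 0.23]
0.23 4 [0.556 0.276 0.238] [0.555 0.273 0.231] [0.557 0.277 0.244]
0.25 63 [0.542 0.275 0.268] [0.533 0.259 0.258] [0.556 0.3   0.27 ]
0.27 92 [0.545 0.28  0.272] [0.534 0.26  0.27 ] [0.556 0.299 0.274]
centrifuge_cover_handle 0.77 877 154 235 155 174 [0.565 0.269 0.209] 0.274
centrifuge_cover 0.9 930 154 235 154 174 [0.567 0.27  0.197] 0.274
```

View pics/s_c.png

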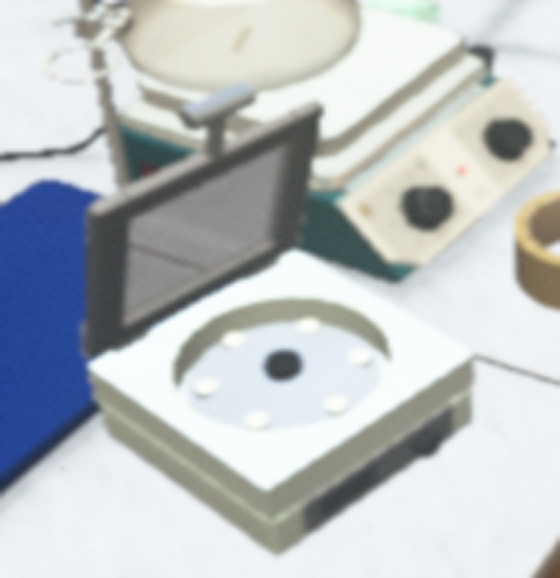

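View pics/t_c.png

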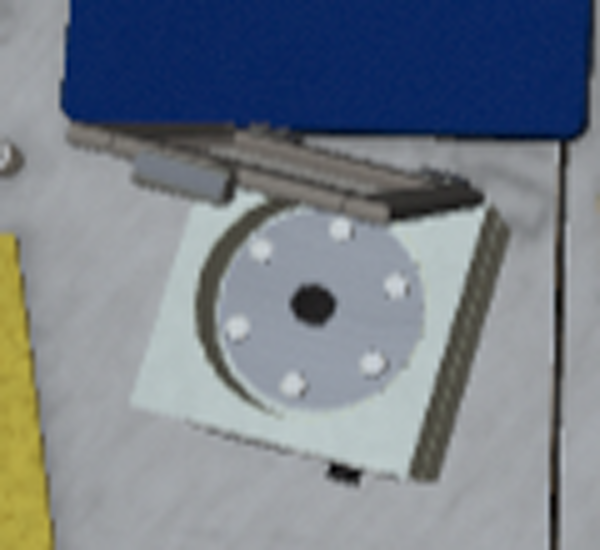

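```bash
cat > fit.py <<'E'
from h import *
A=[];B=[];T=[]
for c in('side','top'):
    D=np.load(f'pics/{c}0.npz'); cal={k:D[k] for k in('mtx','R','t')}; d=D['d']
    P=cloud(cal,d,np.ones(d.shape,bool))
    R=P[(abs(P[:,0]-.5)<.16)&(abs(P[:,1]-.28)<.15)]
    bar=R[(R[:,2]>.25)]; t=bar[bar[:,2]>.25]
    r=cv2.minAreaRect((bar[:,:2]*1000).astype(np.float32)); print(c,'bar',len(bar),r, bar[:,2].max())
    # cover front/back face plane
    s=R[(R[:,2]>.095)&(R[:,2]<.205)] if c=='side' else R[(R[:,2]>.215)&(R[:,2]<.24)]
    for it in range(5):
        m=s.mean(0);n=np.linalg.svd(s-m)[2][2]; n*=np.sign(n[0]); e=(s-m)@n; s=s[abs(e)<max(.004,2*e.std())]
    print(c,'plane n',n.round(3),'mean',m.round(3),'yaw',np.degrees(np.arctan2(n[1],n[0])).round(1),'q',np.arctan2(n[0],n[2]).round(3),len(s))
    # box top
    t=R[(abs(R[:,2]-.075)<.006)]
    # connected: restrict near centre
    yaw=np.radians(-14); 
    cc=np.array([.5,.26]); t=t[np.linalg.norm(t[:,:2]-cc,axis=1)<.13]
    for yd in(-10,-12,-14,-16):
        y=np.radians(yd); u=t[:,:2]@np.array([[np.cos(y),-np.sin(y)],[np.sin(y),np.cos(y)]])
        print(yd,np.percentile(u,[1,99],axis=0).round(3).tolist())
E
python3 fit.py
```

```text
side bar 162 ((542.3518676757812, 280.4529724121094), (42.400726318359375, 15.216351509094238), 74.12127685546875) 0.27171020578121285
side plane n [ 0.933 -0.246  0.264] mean [0.573 0.277 0.15 ] yaw -14.8 q 1.295 1713
-10 [[0.385, 0.296], [0.538, 0.451]]
-12 [[0.373, 0.314], [0.524, 0.465]]
-14 [[0.36, 0.33], [0.51, 0.479]]
-16 [[0.346, 0.344], [0.496, 0.494]]
top bar 155 ((544.9588623046875, 279.67108154296875), (40.03321838378906, 15.578780174255371), 74.85853576660156) 0.27383597267236826
top plane n [ 0.584 -0.159  0.796] mean [0.556 0.27  0.225] yaw -15.2 q 0.633 248
-10 [[0.387, 0.295], [0.544, 0.45]]
-12 [[0.375, 0.312], [0.533, 0.464]]
-14 [[0.362, 0.329], [0.52, 0.479]]
-16 [[0.348, 0.343], [0.506, 0.493]]
```

```bash
cat > mv.py <<'E'
import sys
from h import *
from scipy.spatial.transform import Rotation as Ro
s=get_state(); 
def slide(target,yaw=None):
    R=Ro.from_euler('xyz',s['eef_rot'],degrees=True).as_matrix()
    return (R.T@(np.array(target)-s['tcp_pos'])).round(4)
if __name__=='__main__':
    print(s['time_s'],s['tcp_pos'].round(4),s['eef_rot'].round(2),s['gripper_width'],s['contact_force'].round(1))
    print(slide([float(a) for a in sys.argv[1:4]]))
E
python3 mv.py .435 0.0 .37
python3 - <<'E'
import numpy as np
from h import *
for c in('side','top'):
    D=np.load(f'pics/{c}0.npz'); cal={k:D[k] for k in('mtx','R','t')}; d=D['d']
    P=cloud(cal,d,np.ones(d.shape,bool))
    for y0 in np.arange(-.7,.6,.1):
        s=P[(P[:,1]>=y0)&(P[:,1]<y0+.1)&(P[:,2]>.2)&(P[:,2]<.6)&(P[:,0]>.25)&(P[:,0]<.75)]
        if len(s): print(c,y0.round(1),len(s),s.min(0).round(2),s.max(0).round(2))
E
```

```text
0.6 [ 0.2608 -0.6225  0.2266] [-180.      0.   -157.26] 0.08734044923857812 [ 0.8 -0.2  0.7]
[-0.4012  0.5069 -0.1434]
side -0.6 4 [ 0.37 -0.51  0.56] [ 0.38 -0.5   0.56]
side -0.5 107 [ 0.37 -0.5   0.55] [ 0.47 -0.43  0.57]
side -0.4 84 [ 0.51 -0.4   0.2 ] [ 0.72 -0.3   0.27]
side -0.3 190 [ 0.51 -0.3   0.2 ] [ 0.74 -0.21  0.27]
side -0.1 218 [ 0.25 -0.05  0.5 ] [ 0.27 -0.02  0.6 ]
side -0.0 3540 [0.65 0.   0.2 ] [0.75 0.1  0.6 ]
side 0.1 1558 [0.68 0.1  0.2 ] [0.75 0.2  0.6 ]
side 0.2 618 [0.53 0.2  0.2 ] [0.75 0.3  0.36]
side 0.3 251 [0.54 0.3  0.2 ] [0.58 0.35 0.27]
top -0.7 56 [ 0.28 -0.67  0.22] [ 0.29 -0.6   0.31]
top -0.6 542 [ 0.25 -0.6   0.23] [ 0.29 -0.52  0.34]
top -0.5 8 [ 0.69 -0.4   0.2 ] [ 0.73 -0.4   0.2 ]
top -0.4 169 [ 0.51 -0.4   0.2 ] [ 0.75 -0.3   0.27]
top -0.3 307 [ 0.51 -0.3   0.2 ] [ 0.75 -0.22  0.27]
top -0.1 725 [ 0.25 -0.05  0.2 ] [ 0.75 -0.    0.6 ]
top -0.0 3797 [0.65 0.   0.2 ] [0.75 0.1  0.54]
top 0.1 1441 [0.68 0.1  0.2 ] [0.75 0.2  0.53]
top 0.2 451 [0.53 0.2  0.2 ] [0.75 0.3  0.37]
top 0.3 97 [0.54 0.3  0.2 ] [0.58 0.35 0.27]
```

>>> apply_moves:
  commands:
    - {"grip": 0, "slide": [-0.02, 0.02, -0.055], "roll": 0}
    - {"grip": 0, "slide": [-0.05, 0.05, -0.1], "roll": 5}
    - {"grip": 0, "slide": [-0.085, 0.09, -0.1434], "roll": 10}
    - {"grip": 0, "slide": [-0.125, 0.135, -0.1434], "roll": 15}
    - {"grip": 0, "slide": [-0.165, 0.18, -0.1434], "roll": 20}

```text
time_s: 1.23
tcp_pos: [0.3438, -0.3915, 0.3708]
eef_rot: [-179.9, 0.1, -177.5]
contact_force: [1.6, 0.3, 0.7]
gripper_width: 0.0877
```

```bash
python3 mv.py .44 0.0 .37;python3 mv.py .5435 0.28 .33
```

```text
1.225 [ 0.3438 -0.3915  0.3708] [-1.7995e+02  1.0000e-01 -1.7747e+02] 0.08773040516806753 [1.6 0.3 0.7]
[-0.1134  0.3869  0.0007]
1.225 [ 0.3438 -0.3915  0.3708] [-1.7995e+02  1.0000e-01 -1.7747e+02] 0.08773040516806753 [1.6 0.3 0.7]
[-0.2291  0.6621  0.0406]
```

>>> apply_moves:
  commands:
    - {"grip": 0, "slide": [-0.018, 0.058, 0], "roll": 5}
    - {"grip": 0, "slide": [-0.036, 0.116, 0], "roll": 10}
    - {"grip": 0, "slide": [-0.054, 0.174, 0], "roll": 15}
    - {"grip": 0, "slide": [-0.072, 0.232, 0], "roll": 17.5}
    - {"grip": 0, "slide": [-0.09, 0.29, 0], "roll": 17.5}

```text
time_s: 1.85
tcp_pos: [0.4194, -0.0972, 0.3705]
eef_rot: [180.0, 0.1, 165.2]
contact_force: [0.8, -0.3, 0.6]
gripper_width: 0.0879
```

```bash
python3 mv.py .5435 0.28 .34
```

```text
1.85 [ 0.4194 -0.0972  0.3705] [1.7996e+02 8.0000e-02 1.6520e+02] 0.08791201148665766 [ 0.8 -0.3  0.6]
[-0.0236  0.3963  0.0308]
```

>>> apply_moves:
  commands:
    - {"grip": 0, "slide": [-0.003, 0.062, 0], "roll": 0}
    - {"grip": 0, "slide": [-0.006, 0.124, 0], "roll": 0}
    - {"grip": 0, "slide": [-0.009, 0.186, 0], "roll": 0}
    - {"grip": 0, "slide": [-0.012, 0.248, 0], "roll": 0}
    - {"grip": 0, "slide": [-0.016, 0.31, 0], "roll": 0}

```text
time_s: 2.48
tcp_pos: [0.5141, 0.1987, 0.3705]
eef_rot: [180.0, 0.0, 165.3]
contact_force: [0.5, -0.5, 0.3]
gripper_width: 0.0877
```

```bash
python3 mv.py .5435 0.28 .33
```

```text
2.475 [0.5141 0.1987 0.3705] [1.7995e+02 4.0000e-02 1.6527e+02] 0.08765393666007727 [ 0.5 -0.5  0.3]
[-0.0078  0.086   0.0406]
```

>>> apply_moves:
  commands:
    - {"grip": 0, "slide": [-0.004, 0.05, 0.01], "roll": 0}
    - {"grip": 0, "slide": [-0.008, 0.086, 0.03], "roll": 0}
    - {"grip": 0, "slide": [-0.008, 0.086, 0.04], "roll": 0}
    - {"grip": 0, "slide": [-0.008, 0.086, 0.04], "roll": 0}

```text
time_s: 2.98
tcp_pos: [0.5431, 0.2773, 0.3292]
eef_rot: [-179.9, -0.1, 165.2]
contact_force: [-0.0, 0.4, 0.5]
gripper_width: 0.0875
```

Run:
```python
from h import *
s=get_state();print(s['tcp_pos'],s['eef_rot'])
p,d,cal=snap('wrist','wr1')
P=cloud(cal,d,np.ones(d.shape,bool))
b=P[(abs(P[:,0]-.545)<.04)&(abs(P[:,1]-.28)<.04)&(P[:,2]>.25)&(P[:,2]<.29)]
print(len(b)); 
if len(b)>10: print(cv2.minAreaRect((b[:,:2]*1000).astype(np.float32)),b[:,2].max(),np.median(b[:,2]))
p,d,cal=snap('side','s1')
```

```text
[0.54314113 0.27732293 0.32915899] [-1.79904879e+02 -5.52125206e-02  1.65246448e+02]
904
((544.230224609375, 278.4971008300781), (39.22845458984375, 15.358682632446289), 75.10960388183594) 0.27435628241387233 0.2715064081499484
```

View pics/wr1.png

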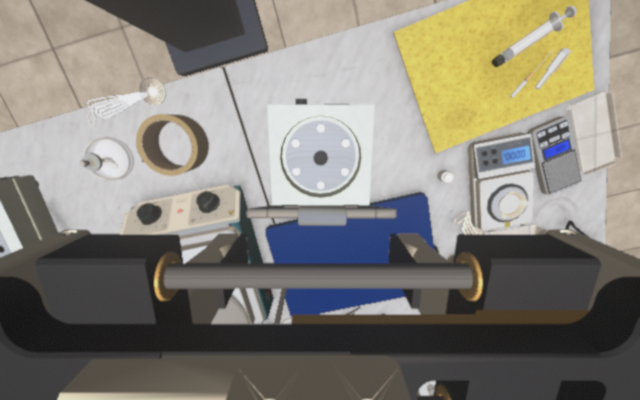

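View pics/s1.png

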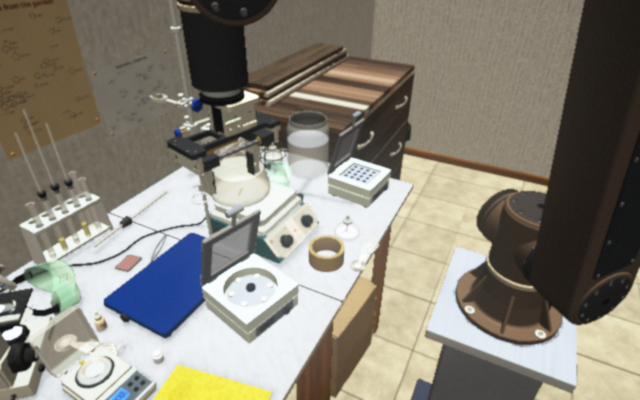

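The wrist view shows the bar at (322,215), centred between the fingers, and the measured bar centre agrees to within 2 mm. I'll descend now.

```bash
python3 mv.py .544 0.279 .246
```

```text
3.075 [0.5437 0.277  0.3311] [1.7995e+02 6.0000e-02 1.6521e+02] 0.08787491672897721 [0.  0.8 0. ]
[0.0003 0.0019 0.0851]
```

>>> apply_moves:
  commands:
    - {"grip": 0, "slide": [0, 0.002, 0.03], "roll": 0}
    - {"grip": 0, "slide": [0, 0.002, 0.06], "roll": 0}
    - {"grip": 0, "slide": [0, 0.002, 0.083], "roll": 0}
    - {"grip": 0, "slide": [0, 0.002, 0.083], "roll": 0}

```text
time_s: 3.58
tcp_pos: [0.5436, 0.2785, 0.2468]
eef_rot: [-179.9, -0.0, 165.2]
contact_force: [-0.6, 0.6, 0.9]
gripper_width: 0.0877
```

```bash
python3 mv.py .544 0.279 .246
```

```text
3.575 [0.5436 0.2785 0.2468] [-1.7994e+02 -4.0000e-02  1.6518e+02] 0.08765580408686194 [-0.6  0.6  0.9]
[-0.0003  0.0006  0.0008]
```

>>> apply_moves:
  commands:
    - {"grip": 1, "slide": [0, 0, 0], "roll": 0}
    - {"grip": 1, "slide": [0, 0, 0], "roll": 0}
    - {"grip": 1, "slide": [0, 0, 0], "roll": 0}
    - {"grip": 1, "slide": [0, 0, 0], "roll": 0}
    - {"grip": 1, "slide": [0, 0, 0], "roll": 0}
  grip_force: 20

```text
time_s: 4.2
tcp_pos: [0.5441, 0.2798, 0.2471]
eef_rot: [180.0, 0.0, 165.2]
contact_force: [-0.6, 0.2, -0.4]
gripper_width: 0.0433
```

Run:
```python
from h import *
s=get_state();print(s)
p,d,cal=snap('wrist','wr2')
snap('side','s2')
```

```text
{'time_s': 4.2, 'joints': array([ 4.54815480e+01,  1.39385024e+01, -5.93410350e+00, -1.02544295e-03,
       -7.01206109e+01, -1.50242700e+02]), 'qd': array([-0.0032171 ,  0.08634319,  0.01222979, -0.01627078,  0.0231916 ,
       -0.1197869 ]), 'joint_torque': array([-1.23979035e-02, -4.92141867e+01,  2.92925119e+01,  6.88321710e+00,
       -7.42896250e-02, -4.82114189e-06]), 'tcp_pos': array([0.54408037, 0.27975781, 0.24705004]), 'eef_rot': array([1.79993633e+02, 2.52943553e-03, 1.65238499e+02]), 'contact_force': array([-0.58597288,  0.21525488, -0.3536408 ]), 'moment': array([-0.07986874,  0.0020654 ,  0.0076286 ]), 'gripper_width': 0.04330646550062319}
```

View pics/wr2.png

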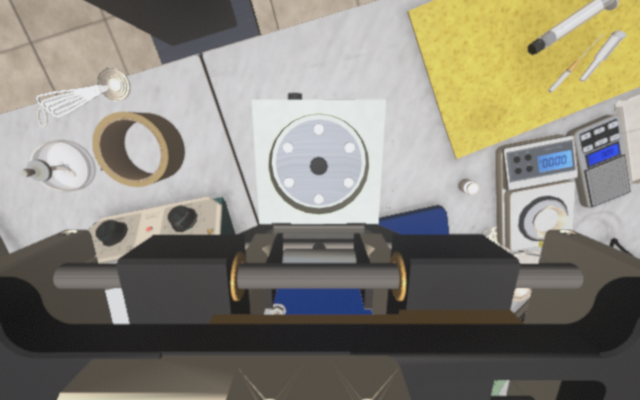

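Run:
```python
import numpy as np
q0=1.30
for q in np.arange(1.30,-.001,-.04): print(round(q,2),(190*(np.cos(q)-np.cos(q0))).round(1),(190*(np.sin(q0)-np.sin(q))).round(1))
print(190*(1-np.cos(q0)),190*np.sin(q0))
```

```text
1.3 0.0 0.0
1.26 7.3 2.2
1.22 14.5 4.6
1.18 21.6 7.4
1.14 28.5 10.4
1.1 35.4 13.7
1.06 42.1 17.3
1.02 48.6 21.2
0.98 55.0 25.3
0.94 61.2 29.6
0.9 67.3 34.2
0.86 73.1 39.1
0.82 78.8 44.2
0.78 84.2 49.5
0.74 89.5 55.0
0.7 94.5 60.7
0.66 99.3 66.6
0.62 103.8 72.7
0.58 108.1 79.0
0.54 112.1 85.4
0.5 115.9 92.0
0.46 119.4 98.7
0.42 122.7 105.6
0.38 125.6 112.6
0.34 128.3 119.7
0.3 130.7 126.9
0.26 132.8 134.2
0.22 134.6 141.6
0.18 136.1 149.1
0.14 137.3 156.6
0.1 138.2 164.1
0.06 138.8 171.7
0.02 139.1 179.3
139.17522256132838 183.07605522926667
```

>>> apply_moves:
  commands:
    - {"grip": 1, "slide": [0, 0, 0], "roll": 0}
    - {"grip": 1, "slide": [0, 0, 0], "roll": 0}
    - {"grip": 1, "slide": [0, 0, 0], "roll": 0}
  grip_force: 20

```text
time_s: 4.68
tcp_pos: [0.5443, 0.2802, 0.247]
eef_rot: [179.9, 0.0, 165.2]
contact_force: [0.8, 5.5, -0.9]
gripper_width: 0.0394
```

>>> apply_moves:
  commands:
    - {"grip": 1, "slide": [0.0037, 0.0005, 0.001], "roll": 0}
    - {"grip": 1, "slide": [0.0073, 0.001, 0.0022], "roll": 0}
    - {"grip": 1, "slide": [0.0145, 0.001, 0.0046], "roll": 0}

```text
time_s: 5.05
tcp_pos: [0.53, 0.284, 0.2423]
eef_rot: [-180.0, 0.0, 165.2]
contact_force: [1.8, 0.3, -0.2]
gripper_width: 0.0398
```

Run:
```python
from h import *
s=get_state();print(s['tcp_pos'],s['moment'],s['gripper_width'])
p,d,cal=snap('side','s3')
```

```text
[0.53004871 0.28402107 0.24233897] [ 0.273941   -0.6868753  -0.01739571] 0.039814745803902714
```

View pics/s3.png

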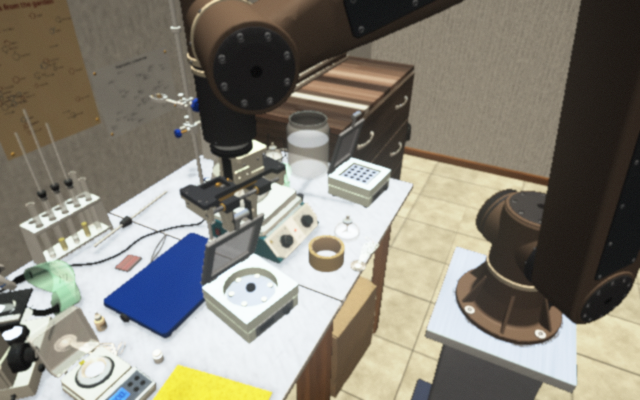

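The handle at (242,222) is between the fingers, the cover is moving with it and the forces are small. I'll continue along the arc, with offsets measured from q = 1.22.

>>> apply_moves:
  commands:
    - {"grip": 1, "slide": [0.0071, 0, 0.0028], "roll": 0}
    - {"grip": 1, "slide": [0.014, 0, 0.0058], "roll": 0}
    - {"grip": 1, "slide": [0.0209, 0, 0.0091], "roll": 0}
    - {"grip": 1, "slide": [0.0276, 0, 0.0127], "roll": 0}
    - {"grip": 1, "slide": [0.0341, 0, 0.0166], "roll": 0}

```text
time_s: 5.72
tcp_pos: [0.4966, 0.2929, 0.2256]
eef_rot: [-180.0, -0.0, 165.2]
contact_force: [-1.9, -1.6, 4.5]
gripper_width: 0.0397
```

>>> apply_moves:
  commands:
    - {"grip": 1, "slide": [0.0064, 0, 0.0041], "roll": 0}
    - {"grip": 1, "slide": [0.0126, 0, 0.0084], "roll": 0}
    - {"grip": 1, "slide": [0.0187, 0, 0.013], "roll": 0}
    - {"grip": 1, "slide": [0.0245, 0, 0.0179], "roll": 0}
    - {"grip": 1, "slide": [0.0302, 0, 0.023], "roll": 0}

```text
time_s: 6.35
tcp_pos: [0.4674, 0.3006, 0.2022]
eef_rot: [-180.0, -0.0, 165.2]
contact_force: [-3.9, -2.8, 4.3]
gripper_width: 0.0397
```

Run:
```python
from h import *
s=get_state();print(s['tcp_pos'],s['moment'],s['gripper_width'],s['joints'])
p,d,cal=snap('side','s4')
```

```text
[0.46740844 0.30061038 0.20222977] [-1.06713259  1.02952517 -0.03511468] 0.0397388176199824 [ 5.29243914e+01  1.04115029e+01 -1.65465918e+01 -1.88717357e-02
 -6.30858535e+01 -1.57685570e+02]
```

View pics/s4.png

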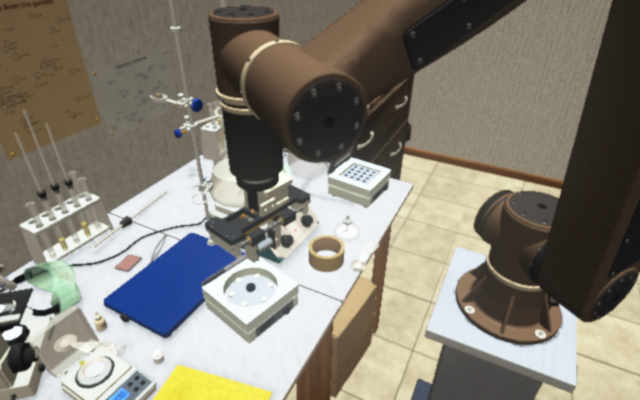

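>>> apply_moves:
  commands:
    - {"grip": 1, "slide": [0.0054, 0, 0.0053], "roll": 0}
    - {"grip": 1, "slide": [0.0107, 0, 0.0108], "roll": 0}
    - {"grip": 1, "slide": [0.0157, 0, 0.0165], "roll": 0}
    - {"grip": 1, "slide": [0.0205, 0, 0.0224], "roll": 0}
    - {"grip": 1, "slide": [0.025, 0, 0.0285], "roll": 0}

```text
time_s: 7.02
tcp_pos: [0.4434, 0.3069, 0.1736]
eef_rot: [-180.0, -0.0, 165.2]
contact_force: [-3.0, -3.9, 2.6]
gripper_width: 0.0395
```

>>> apply_moves:
  commands:
    - {"grip": 1, "slide": [0.0043, 0, 0.0063], "roll": 0}
    - {"grip": 1, "slide": [0.0083, 0, 0.0127], "roll": 0}
    - {"grip": 1, "slide": [0.0121, 0, 0.0193], "roll": 0}
    - {"grip": 1, "slide": [0.0156, 0, 0.026], "roll": 0}
    - {"grip": 1, "slide": [0.0189, 0, 0.0329], "roll": 0}

```text
time_s: 7.65
tcp_pos: [0.4253, 0.3117, 0.1407]
eef_rot: [-180.0, -0.0, 165.2]
contact_force: [-1.6, -3.6, 0.5]
gripper_width: 0.0398
```

Run:
```python
from h import *
s=get_state();print(s['tcp_pos'],s['moment'],s['gripper_width'],s['joints'])
p,d,cal=snap('side','s5')
```

```text
[0.42532993 0.31167184 0.14067235] [-1.59276642  0.51996459  0.0467722 ] 0.03981828100330473 [ 5.75631016e+01  1.10203042e+01 -2.46892831e+01 -8.66275843e-05
 -5.43292741e+01 -1.62334806e+02]
```

View pics/s5.png

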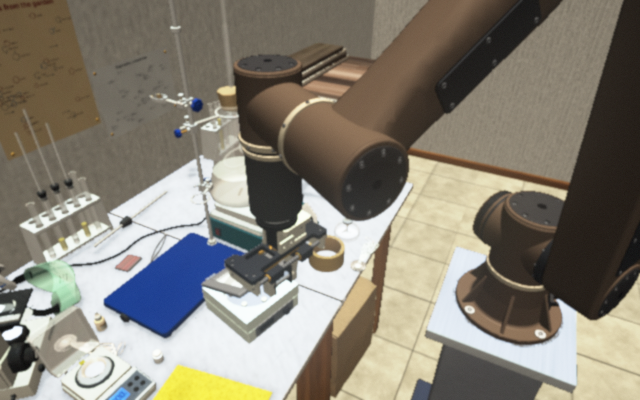

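>>> apply_moves:
  commands:
    - {"grip": 1, "slide": [0.0029, 0, 0.007], "roll": 0}
    - {"grip": 1, "slide": [0.0056, 0, 0.0141], "roll": 0}
    - {"grip": 1, "slide": [0.008, 0, 0.0213], "roll": 0}
    - {"grip": 1, "slide": [0.0101, 0, 0.0286], "roll": 0}
    - {"grip": 1, "slide": [0.0119, 0, 0.036], "roll": 0}

```text
time_s: 8.32
tcp_pos: [0.4139, 0.3147, 0.1048]
eef_rot: [-180.0, -0.0, 165.2]
contact_force: [-2.8, -4.4, 1.2]
gripper_width: 0.0398
```

>>> apply_moves:
  commands:
    - {"grip": 1, "slide": [0.0015, 0, 0.0075], "roll": 0}
    - {"grip": 1, "slide": [0.0027, 0, 0.015], "roll": 0}
    - {"grip": 1, "slide": [0.0036, 0, 0.0215], "roll": 0}
    - {"grip": 1, "slide": [0.004, 0, 0.0265], "roll": 0}
    - {"grip": 1, "slide": [0.0043, 0, 0.031], "roll": 0}

```text
time_s: 8.95
tcp_pos: [0.4097, 0.3158, 0.0738]
eef_rot: [-180.0, -0.0, 165.2]
contact_force: [-3.6, -4.9, 0.4]
gripper_width: 0.04
```

Run:
```python
from h import *
s=get_state();print(s['tcp_pos'],s['moment'],s['gripper_width'],s['joints'])
p,d,cal=snap('side','s6')
p,d,cal=snap('wrist','w6')
```

```text
[0.4097288  0.31577137 0.07383607] [-1.59471047  1.03655246  0.01440989] 0.039976457350708 [ 5.93761739e+01  1.48007978e+01 -3.03237551e+01 -1.49544548e-02
 -4.49214775e+01 -1.64137807e+02]
```

View pics/s6.png

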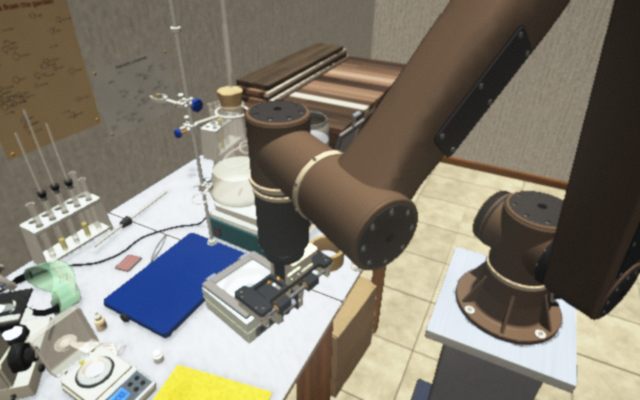

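View pics/w6.png

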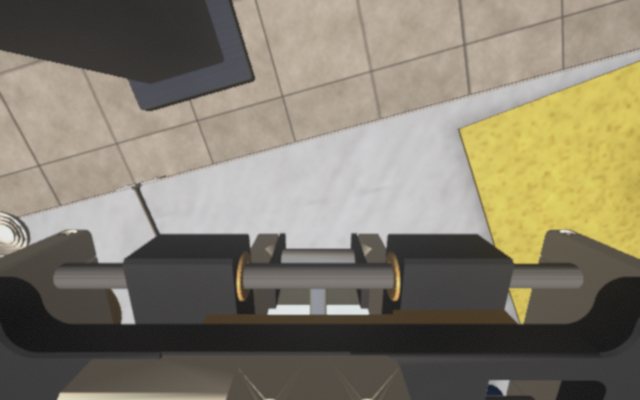

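The handle is still between the fingers and the cover is almost down, with about 10 mm to go. I'll finish slowly and watch the vertical force.

>>> apply_moves:
  commands:
    - {"grip": 1, "slide": [0.0001, 0, 0.002], "roll": 0}
    - {"grip": 1, "slide": [0.0002, 0, 0.004], "roll": 0}
    - {"grip": 1, "slide": [0.0002, 0, 0.0055], "roll": 0}
    - {"grip": 1, "slide": [0.0002, 0, 0.007], "roll": 0}
    - {"grip": 1, "slide": [0.0002, 0, 0.008], "roll": 0}

```text
time_s: 9.68
tcp_pos: [0.4095, 0.3159, 0.0662]
eef_rot: [-180.0, -0.0, 165.2]
contact_force: [-4.5, -4.8, -0.4]
gripper_width: 0.0398
```

>>> apply_moves:
  commands:
    - {"grip": 1, "slide": [0, 0, 0.001], "roll": 0}
    - {"grip": 1, "slide": [0, 0, 0.002], "roll": 0}
    - {"grip": 1, "slide": [0, 0, 0.002], "roll": 0}

```text
time_s: 10.05
tcp_pos: [0.4095, 0.3158, 0.0642]
eef_rot: [-180.0, -0.0, 165.2]
contact_force: [-4.3, -3.4, -0.8]
gripper_width: 0.0397
```

>>> apply_moves:
  commands:
    - {"grip": 1, "slide": [0, 0, 0.001], "roll": 0}
    - {"grip": 1, "slide": [0, 0, 0.0015], "roll": 0}

```text
time_s: 10.3
tcp_pos: [0.4095, 0.3159, 0.063]
eef_rot: [-180.0, -0.0, 165.2]
contact_force: [-6.0, -4.0, 6.2]
gripper_width: 0.0396
```

>>> apply_moves:
  commands:
    - {"grip": 1, "slide": [0, 0, 0.001], "roll": 0}
    - {"grip": 1, "slide": [0, 0, 0.001], "roll": 0}

```text
time_s: 10.55
tcp_pos: [0.4096, 0.3159, 0.0628]
eef_rot: [-180.0, -0.0, 165.2]
contact_force: [-9.0, -6.5, 13.0]
gripper_width: 0.0397
```

The force rose to 13 N at TCP z 0.063, as expected for the closed height, so the cover is on its stop. I'll ease off slightly and open.

>>> apply_moves:
  commands:
    - {"grip": 1, "slide": [0, 0, -0.001], "roll": 0}
    - {"grip": 0, "slide": [0, 0, -0.001], "roll": 0}
    - {"grip": 0, "slide": [0, 0, -0.001], "roll": 0}
    - {"grip": 0, "slide": [0, 0, -0.001], "roll": 0}
    - {"grip": 0, "slide": [0, 0, -0.001], "roll": 0}

```text
time_s: 11.18
tcp_pos: [0.4101, 0.3165, 0.063]
eef_rot: [180.0, 0.0, 165.2]
contact_force: [-0.5, 0.1, 0.5]
gripper_width: 0.0744
```

>>> apply_moves:
  commands:
    - {"grip": 0, "slide": [0, 0, 0], "roll": 0}
    - {"grip": 0, "slide": [0, 0, 0], "roll": 0}
    - {"grip": 0, "slide": [0, 0, 0], "roll": 0}

```text
time_s: 11.55
tcp_pos: [0.4098, 0.3161, 0.0628]
eef_rot: [180.0, 0.0, 165.2]
contact_force: [-0.5, 0.5, -0.2]
gripper_width: 0.0877
```

Fully open and free of contact. Now I'll raise straight up.

>>> apply_moves:
  commands:
    - {"grip": 0, "slide": [0, 0, -0.02], "roll": 0}
    - {"grip": 0, "slide": [0, 0, -0.05], "roll": 0}
    - {"grip": 0, "slide": [0, 0, -0.1], "roll": 0}
    - {"grip": 0, "slide": [0, 0, -0.15], "roll": 0}
    - {"grip": 0, "slide": [0, 0, -0.2], "roll": 0}

```text
time_s: 12.18
tcp_pos: [0.4096, 0.3158, 0.2646]
eef_rot: [180.0, 0.0, 165.2]
contact_force: [0.3, 0.7, -0.9]
gripper_width: 0.0877
```

>>> apply_moves:
  commands:
    - {"grip": 0, "slide": [0, 0, 0], "roll": 0}
    - {"grip": 0, "slide": [0, 0, 0], "roll": 0}
    - {"grip": 0, "slide": [0, 0, 0], "roll": 0}

```text
time_s: 12.55
tcp_pos: [0.4093, 0.3156, 0.2615]
eef_rot: [-179.9, -0.1, 165.2]
contact_force: [-0.4, -0.1, -0.9]
gripper_width: 0.0875
```

Run:
```python
from h import *
s=get_state();print(s['time_s'],s['contact_force'])
for c in ('wrist','side','top'):
    p,d,cal=snap(c,c+'7')
    P=cloud(cal,d,np.ones(d.shape,bool))
    for n,x,y in(('handle',.4085,.316),('heater',.54,-.28)):
        b=P[(np.hypot(P[:,0]-x,P[:,1]-y)<.03)&(P[:,2]>.04)&(P[:,2]<.3)]
        if len(b)>5: print(c,n,len(b),b[:,2].max().round(4),np.median(b,0).round(3))
    q=P[(abs(P[:,0]-.5)<.12)&(abs(P[:,1]-.29)<.12)&(P[:,2]>.06)&(P[:,2]<.14)]
    if len(q): print(c,np.percentile(q[:,2],[50,90,98,100]).round(4))
```

```text
12.55 [-0.41176086 -0.09445541 -0.89336117]
wrist handle 512 0.0913 [0.41  0.311 0.088]
wrist [0.0855 0.0875 0.0886 0.0913]
side handle 200 0.089 [0.409 0.315 0.084]
side heater 477 0.2722 [ 0.541 -0.28   0.145]
side [0.0822 0.0852 0.0865 0.089 ]
top handle 61 0.0912 [0.408 0.305 0.085]
top heater 579 0.274 [ 0.533 -0.279  0.074]
top [0.0845 0.0874 0.0889 0.0918]
```

View pics/wrist7.png

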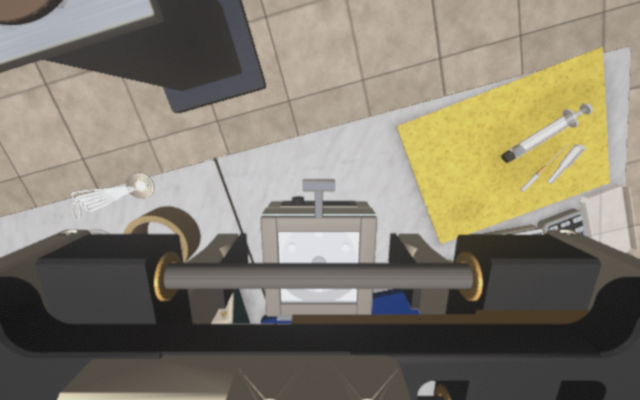

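View pics/side7.png

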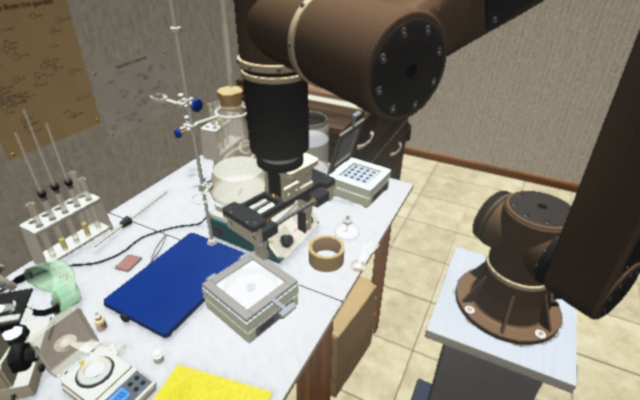

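The cover lies flat (side (250,290)). The handle top is at 89 to 91 mm, against 89 mm expected when closed. The heater cover is still up with its handle top at 0.274, and the gripper is clear.

```bash
python3 -c "
from plant import *
print(close_job())"
```

```text
the job is handed in; nothing more can be done
None
```

The centrifuge cover is closed on its stop and released, and the job is handed in. It took about 12.7 s of the 38 s allowed.

- **Lowering:** I pinched the T-handle over its flat ends and held it through the whole arc. The vertical force rose to about 13 N at the expected closed height. I then eased off, opened the gripper and raised it straight up.
- **Closed check:** The cover looks flat in the side and wrist pictures. The handle top measured 89–91 mm in all three cameras, against 89 mm expected when closed.
- **Gripper:** It is about 18 cm above the handle, with force readings near zero.
- **Heater:** Its cover is still up, with the handle top at about 0.27 m as before.
- **Disagreements:** No check failed. In the first pictures the side and top cameras differed by 2–3 mm on the handle. Its closed height came out within about 1 mm of my prediction.

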